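# Shut and latch the tackle box

## Task

Push the tackle box's open lid down with the fingertips until it is fully shut, then flip each of its two latch levers over the lid's edge so that it snaps into its closed position. Only push: do not lift, tip or shove the box, do not raise the lid further, and leave everything else on the bench where it is.

Things in the scene. Friction and masses are not known exactly. Their poses are not given: they have to be found in the camera images.
- tackle_box: orange plastic tackle box, loose on the bench, 2.4 to 3.8 kg in all, 210 (x) x 320 (y) x 130 mm without lid. Origin: centre of its underside. Its x axis points from the front wall, which carries the two latches and faces roughly towards the robot, to the hinged rear wall; z up.
- lid (a joint): orange lid of the tackle box, 213 x 330 x 18 mm, hinged along box y at the rear wall's top edge (box x = +105 mm, z = 130 mm, level with the lid's underside). 0 = shut flat, its top then at z = 148 mm; positive = raised, rad. The stiff hinge keeps it where it is left and gives way to 1 to 2 N at the front edge
- lid_front (a point): point on the lid's top face, 25 mm behind the middle of its front edge, 190 mm from the hinge line; a place to push. Its z axis is the lid's normal. Nearer the hinge (50 to 150 mm from it, within 100 mm of the lid's middle) is a raised panel 3.5 mm high with a folded handle on it, up to 10 mm above the lid's top
- latch_left (a joint): Left-hand (box +y) black plastic latch flap, pivoting about the box's y axis, rad. 0 = open, leaning 0.55 rad from vertical towards box -x, away from the lid; 1.9 = closed, folded over the lid's front edge, leaning 1.35 rad towards box +x. A spring drives it from dead centre (0.95) to the nearer end; leaving an end takes 0.11 N m (4 N at 28 mm from the pivot), less nearer the centre
- latch_right (a joint): Right-hand (box -y) black plastic latch flap, pivoting about the box's y axis, rad. 0 = open, leaning 0.55 rad from vertical towards box -x, away from the lid; 1.9 = closed, folded over the lid's front edge, leaning 1.35 rad towards box +x. A spring drives it from dead centre (0.95) to the nearer end; leaving an end takes 0.11 N m (4 N at 28 mm from the pivot), less nearer the centre
- latch_left_pivot (a point): middle of the left latch's pivot pin: box x = -122 mm (17 mm in front of the wall), y = +95 mm, z = 150 mm; axes as the box's. Bracket cheeks beside the flap rise to z = 155 mm
- latch_left_tip (a point): centre of the bead at the left latch's free end, 58 mm from the pivot; it moves with the flap. The flap is 26 mm wide (along box y), 6 mm thick and reaches 63 mm from the pivot; the bead is 10 mm thick and 30 mm wide
- latch_right_pivot (a point): middle of the right latch's pivot pin: box x = -122 mm (17 mm in front of the wall), y = -95 mm, z = 150 mm; axes as the box's. Bracket cheeks beside the flap rise to z = 155 mm
- latch_right_tip (a point): centre of the bead at the right latch's free end, 58 mm from the pivot; it moves with the flap. The flap is 26 mm wide (along box y), 6 mm thick and reaches 63 mm from the pivot; the bead is 10 mm thick and 30 mm wide
- reel: stainless fishing reel standing on its foot, 90 mm tall, about 75 x 100 mm; loose bystander, to be left alone. Origin: centre of its underside
- lure_case: green hard plastic case lying flat, 120 x 180 x 35 mm; loose bystander, to be left alone. Origin: centre of its underside
- pliers: aluminium pliers lying flat, 175 x 65 mm, 14 mm thick; loose bystander, to be left alone. Origin: centre of its underside (of the joint pin)
- jar: glass screw jar, 56 mm across, 75 mm tall; loose bystander, to be left alone. Origin: centre of its underside
- sinker: dark conical sinker weight, 52 mm across, 50 mm tall; loose bystander, to be left alone. Origin: centre of its underside
- mug: white mug, 76 mm across, 85 mm tall; loose bystander, to be left alone. Origin: centre of its underside

How it is judged:
On the way, in this order (a step that is already met when the one before it is completed fails the run):
1. the lid is shut while both latches are still open (value of joint lid below 0.04 rad and value of joint each of latch_left, latch_right below 0.95 rad), for 0.2 s.
2. both latches have snapped closed (value of joint each of latch_left, latch_right above 1.8 rad), for 0.2 s.
At the end, for the whole second after the job is handed in: The lid is shut (within 0.04 rad), both latches are in the closed position (above 1.8 of 1.9 rad), the box stands at rest and upright within 40 mm of where it was, and no bystander has moved more than 20 mm (all of step 2 and value of joint lid below 0.04 rad and distance of tackle_box from where it was at the start of the episode below 0.04 m and linear speed of tackle_box below 0.01 m/s and angle between tackle_box's own z axis and vertical below 0.03 rad and not (distance of any of reel, lure_case, pliers, jar, sinker, mug from where it was at the start of the episode above 0.02 m)); the robot touches nothing.
It fails at once if a latch is thrown over while the lid is not shut (value of joint lid above 0.06 rad and value of joint any of latch_left, latch_right above 1 rad).
It fails at once if the lid is raised further than it may stand at the start (value of joint lid above 0.75 rad).
It fails at once if the box is lifted or tipped (height (world z) of tackle_box above 0.012 m or angle between tackle_box's own z axis and vertical above 0.1 rad).
It fails at once if the box is shoved more than 40 mm (distance of tackle_box from where it was at the start of the episode above 0.04 m).
It fails at once if a bystander is moved more than 20 mm or lifted (distance of any of reel, lure_case, pliers, jar, sinker, mug from where it was at the start of the episode above 0.02 m).
It also fails if it takes over 51 s, if anything falls off the work surface, if the arm or the gripper's body presses on something with over 40 N, if the wrist force passes 120 N, or if a joint passes its speed limit or range.

## Robot

A 6-joint arm with a two-finger parallel gripper is mounted at the origin on the work surface. World frame = base frame: x ahead of the robot, y to its left, z up, the work surface at z = 0. Lengths are in m, angles in rad, forces in N, time in s.
With the tool pointing down it reaches from about 0.35 to 0.975 m from the base axis. Payload 4.9 kg.
Tool frame: the origin (TCP) lies midway between the tips of the shut fingers; the grasp point (between the pads) lies 19 mm behind it; y points along the fingers, z is the direction in which the jaws open and shut, and the axes are right-handed (so a half turn about y gives the same grasp; the last joint's range is limited). The gripper opens to 85 mm and grips with 20 to 120 N. Pads are 22 mm wide; open, the fingers measure 114 mm over their backs; the gripper's body (76 mm by 85 mm) begins 54 mm behind the grasp point. The pads swing forward as they close: fully open they stand 13 mm farther back than shut.
Start: joints at [-1.313, 0.053, 1.613, -0, 1.476, -0.119], TCP at [0.23, -0.581, 0.231] pointing down, gripper open.
Joint ranges: [-3.01, 3.01], [-1.01, 2.22], [0.06, 2.58], [-1.02, 4.17], [0.09, 2.62], [-3.14, 3.14]. Speed limits (rad/s): [2.57, 2.57, 3.14, 3.14, 3.14, 3.14].

## Interface

Orientations are given as a unit quaternion [w, x, y, z].
In Python, from plant import * gives the robot as it stands.
- The arm moves only by the shell command python3 -m crank 'ROWS'. ROWS is JSON, a list that holds one entry, the list of rows, each a list of 5 numbers: the gripper command: -1 is shut, 1 is fully open, values between are in proportion, then the shift along the tool's x, y, z in cm, then the turn about the tool's y in degrees. In form: [[[jaw, dx, dy, dz, twist], ...]]. A call has 1 to 8 rows; each row shifts and turns the commanded pose from where the row before left it, along the tool's axes as they then stand; what a row does not reach is not made up. A row lasts 1/8 s, in which the tool goes at most 62.5 mm and 10.7 degrees, less where a joint would pass 70% of its speed; a pose out of reach is approached as far as the arm can. A call with a gripper value outside its range is refused whole. The fingers move at their own pace and stop on an object; the grip force is fixed at half the most. Time passes only in rows, so rows that do not move let the fingers close. It gives the time, the measured TCP pose, the force and the opening at its end, in the units of the state.
- state(): the state, without advancing time (a new reading comes with each control period).
- grab_frame(name): name is "scene" or "top"; returns a dict with "frame" (480x640x3 uint8, red, green, blue), "fx", "fy", "cx", "cy" (pixels), "D" ([k1, k2, p1, p2, k3] as OpenCV has them; the pictures are not rectified), "pose" (4x4, takes a point from camera to world coordinates). Camera axes: x right, y up, looking along -z (the intrinsics and any distortion apply to the point x, -y, -z); pixel columns grow to the right and rows downward; lengths in m; the calibration is good to about 2 mm. A picture is of the moment at which its call begins. There is no depth.
- job_done(): hands the job in, once; it reports no verdict.
The state is a dict: "time": time; "joint_pos": joint angles; "joint_vel": joint speeds; "joint_efforts": joint torques, N m; "tool_pos": TCP position; "tool_rot": TCP orientation; "contact_force": force on the tool from outside, world axes, zero at the start; "ft_torque": the same for the moment, N m; "gripper_width": opening from 0.0 (shut) to 1.0 (fully open).
Only numpy, scipy, OpenCV 4.12 (cv2) and the standard library are available. Lean on these libraries where they do the work, as an engineer would, in place of code of your own. Each camera call takes 0.05 s, during which the arm holds its last target.

## Working session

There is one attempt and no reset: what is moved stays moved. The work goes in short steps, Python scripts to look and compute and a shell command to move; the robot and the scene stay as the last step left them, time stands still between calls to the robot, and variables do not carry over. Pictures are saved under pics/ and viewed, and the job is handed in when it is done.

```bash
ls; mkdir -p pics; python3 - <<'E'
from plant import *
import cv2
s=state();print(s)
for n in("scene","top"):
    f=grab_frame(n);cv2.imwrite(f"pics/{n}0.png",f["frame"][:,:,::-1]);print(n,f["fx"],f["fy"],f["cx"],f["cy"],f["D"],f["pose"])
E
```

```text
pics
{'time': 0.0, 'joint_pos': array([-1.31302564e+00,  5.33662834e-02,  1.61430557e+00,  7.24017874e-06,
        1.47600463e+00, -1.19017082e-01]), 'joint_vel': array([ 1.38473376e-03, -1.44928416e-03, -1.30243166e-03,  1.20065692e-03,
        6.92150794e-04,  5.62697985e-06]), 'joint_efforts': array([-7.26049129e-04, -3.93673611e+01, -3.70179999e+01, -1.61053972e-04,
        7.16890165e-03,  1.00311328e-05]), 'tool_pos': array([ 0.22979049, -0.58054741,  0.23005027]), 'tool_rot': array([ 0.13237913, -0.13247619,  0.69533026, -0.69385997]), 'contact_force': array([-0.54765348,  0.11688215,  0.99790037]), 'ft_torque': array([ 0.03814305,  0.01352524, -0.00457842]), 'gripper_width': 0.9984217121170073}
scene 493.7859429221803 493.7859429221803 317.5352933790653 246.22602179339742 [-0.09699421  0.          0.          0.          0.        ] [[-0.91037878 -0.32126859  0.26076227  0.84390136]
 [ 0.41377354 -0.7089571   0.57111408  0.52471451]
 [ 0.00138825  0.62782667  0.77835194  0.83306193]
 [ 0.          0.          0.          1.        ]]
top 527.6085753221313 527.6085753221313 314.155644870093 236.00444237030825 [-0.11070053  0.          0.          0.          0.        ] [[-0.01639333  0.99302364 -0.11677036  0.48451779]
 [-0.99978056 -0.01780305 -0.01103977  0.01570059]
 [-0.01304162  0.11656376  0.99309758  1.12176907]
 [ 0.          0.          0.          1.        ]]
```

View pics/scene0.png

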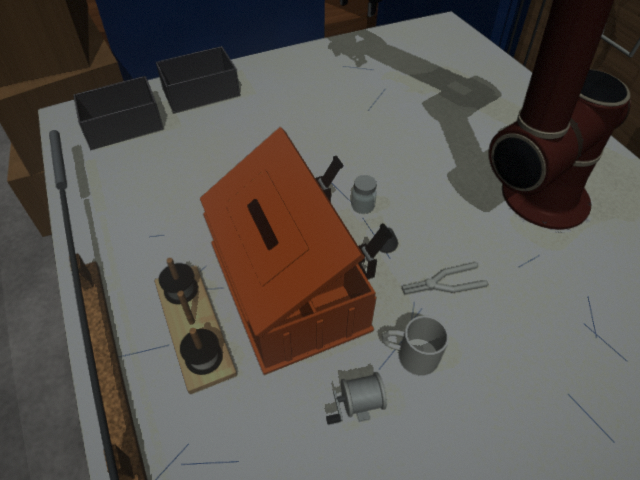

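View pics/top0.png

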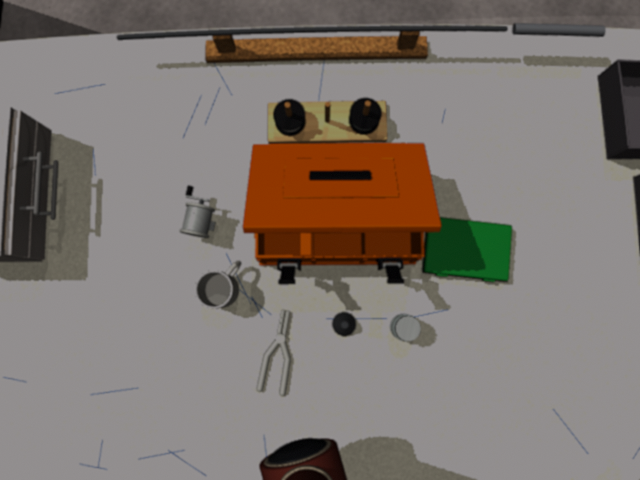

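```bash
cat > h.py <<'E'
import cv2,numpy as np
from plant import *
def ray(f,uv):
    K=np.array([[f["fx"],0,f["cx"]],[0,f["fy"],f["cy"]],[0,0,1]])
    p=cv2.undistortPoints(np.array([[uv]],float),K,np.array(f["D"],float))[0,0]
    P=np.array(f["pose"]); return P[:3,3],P[:3,:3]@np.array([p[0],-p[1],-1])
def onz(f,uv,z):
    o,d=ray(f,uv); return o+d*(z-o[2])/d[2]
def tri(f,uv,g,uw):
    A=np.zeros((3,3));b=np.zeros(3);L=[]
    for o,d in(ray(f,uv),ray(g,uw)):
        d=d/np.linalg.norm(d);M=np.eye(3)-np.outer(d,d);A+=M;b+=M@o;L.append((o,M))
    x=np.linalg.solve(A,b);return x,[np.linalg.norm(M@(x-o)) for o,M in L]
def proj(f,X):
    P=np.array(f["pose"]);c=P[:3,:3].T@(np.array(X)-P[:3,3])
    K=np.array([[f["fx"],0,f["cx"]],[0,f["fy"],f["cy"]],[0,0,1]])
    return cv2.projectPoints(np.array([[c[0],-c[1],-c[2]]]),np.zeros(3),np.zeros(3),K,np.array(f["D"],float))[0].ravel()
E
python3 - <<'E'
import cv2
a=cv2.imread('pics/top0.png')[215:295,240:440];cv2.imwrite('pics/tz.png',cv2.convertScaleAbs(cv2.resize(a,None,fx=4,fy=4,interpolation=cv2.INTER_CUBIC),alpha=2))
a=cv2.imread('pics/scene0.png')[120:380,190:410];cv2.imwrite('pics/sz.png',cv2.convertScaleAbs(cv2.resize(a,None,fx=2.3,fy=2.3,interpolation=cv2.INTER_CUBIC),alpha=2))
a=cv2.imread('pics/scene0.png')[145:285,300:410];cv2.imwrite('pics/sz2.png',cv2.convertScaleAbs(cv2.resize(a,None,fx=4,fy=4,interpolation=cv2.INTER_CUBIC),alpha=2.5))
E
```

```text
(no output)
```

View pics/tz.png

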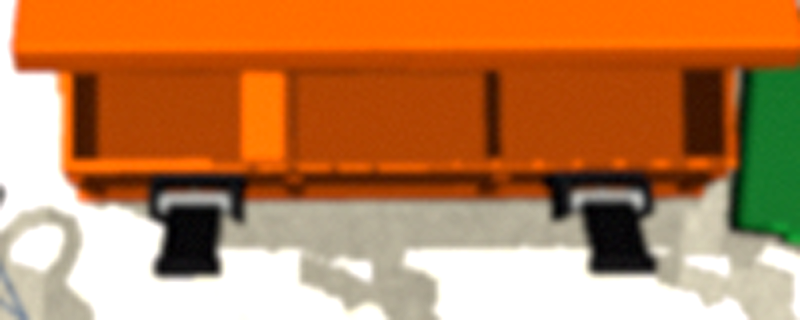

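View pics/sz.png

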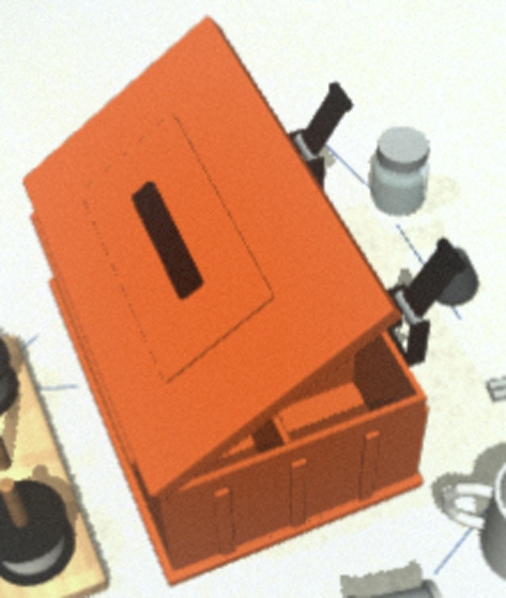

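View pics/sz2.png

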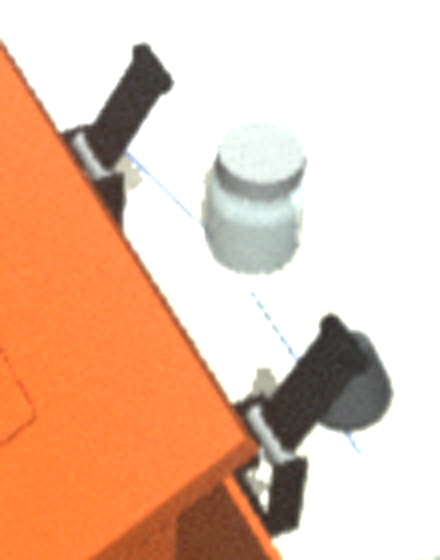

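```bash
python3 - <<'E'
from h import *
t=grab_frame("top");s=grab_frame("scene")
print("front wall L,R",onz(t,(256.5,257.5),.13),onz(t,(423.7,257.5),.13))
for n,a,b,z in [("pinL",(288,265),(367.5,253.3),.15),("pinR",(392.5,265),(323,183.7),.15),("tipL",(287,280.5),(386,231.2),.199),("tipR",(395.5,281.3),(338,162),.199)]:
    print(n,tri(t,a,s,b),onz(t,a,z),onz(s,b,z))
for n,a,b in [("lidL",(246,228),(363,254)),("lidR",(437,227),(281,128))]: print(n,tri(t,a,s,b))
for n,uv,h in [("jar",(405,328),.075),("sinker",(344,323),.05),("mug",(217,289),.085),("plierstip",(286,312),.014),("reel",(197,217),.07),("case",(425,273),.035),("case",(428,218),.035)]: print(n,onz(t,uv,h))
E
```

```text
front wall L,R [0.56219904 0.13631893 0.13      ] [ 0.55656564 -0.17941795  0.13      ]
pinL (array([0.54444656, 0.0761627 , 0.15393186]), [np.float64(0.0013327803651417814), np.float64(0.0013327803651419006)]) [0.54578691 0.07564147 0.15      ] [0.54162505 0.07434962 0.15      ]
pinR (array([ 0.54113542, -0.11612659,  0.15185058]), [np.float64(0.0013082840665328234), np.float64(0.0013082840665329634)]) [ 0.54235391 -0.11709316  0.15      ] [ 0.53928264 -0.11702313  0.15      ]
tipL (array([0.5138303 , 0.07600778, 0.19859119]), [np.float64(0.0022235381545672177), np.float64(0.002223538154567212)]) [0.51561676 0.07467636 0.199     ] [0.5122313  0.07758394 0.199     ]
tipR (array([ 0.51017207, -0.11435888,  0.19860378]), [np.float64(0.0008227958238863414), np.float64(0.0008227958238862272)]) [ 0.51085196 -0.11475688  0.199     ] [ 0.50973535 -0.11343498  0.199     ]
lidL (array([0.59849986, 0.1405059 , 0.2562733 ]), [np.float64(0.0038927488349873715), np.float64(0.003892748834987183)])
lidR (array([ 0.59743218, -0.17780177,  0.26245353]), [np.float64(0.0006381018839574385), np.float64(0.0006381018839574723)])
jar [ 0.42228501 -0.14829433  0.075     ]
sinker [ 0.43326028 -0.02953451  0.05      ]
mug [0.50475452 0.22032385 0.085     ]
plierstip [0.45624059 0.08935646 0.014     ]
reel [0.65136044 0.26495736 0.07      ]
case [ 0.53137624 -0.19958862  0.035     ]
case [ 0.64588254 -0.21049541  0.035     ]
```

```bash
cat >> h.py <<'E'
from scipy.spatial.transform import Rotation as R
def tool():
    s=state();q=s["tool_rot"];return np.array(s["tool_pos"]),R.from_quat([q[1],q[2],q[3],q[0]]).as_matrix(),s
def need(X):
    p,M,s=tool(); print("t",s["time"],"tcp",p.round(4),"F",s["contact_force"].round(2),"need cm (tool)",(M.T@(np.array(X)-p)*100).round(2))
E
python3 - <<'E'
from h import *
p,M,s=tool();print(M.round(4));need([.615,-.022,.30])
need([p[0],p[1],.32])
# twist so that tool z lies along the box y axis
for a in range(-180,181,10):
    Z=(M@R.from_euler('y',a,degrees=True).as_matrix())[:,2]
    if abs(Z[1])>.98: print(a,Z.round(3))
E
```

```text
[[-9.298e-01 -3.000e-04  3.680e-01]
 [-3.680e-01  1.300e-03 -9.298e-01]
 [-2.000e-04 -1.000e+00 -1.300e-03]]
t 0.2 tcp [ 0.2299 -0.5808  0.2305] F [-0.39 -0.05  0.54] need cm (tool) [-56.37  -6.89 -37.79]
t 0.2 tcp [ 0.2299 -0.5808  0.2305] F [-0.39 -0.05  0.54] need cm (tool) [-0.   -8.95 -0.01]
-160 [-0.028  1.     0.001]
-150 [0.146 0.989 0.001]
20 [ 0.028 -1.    -0.001]
30 [-0.146 -0.989 -0.001]
```

```bash
python3 -m crank '[[[-1,0,-4,0,7.6],[-1,0,-5,0,7.5],[-1,0,0,0,7.5],[-1,0,0,0,0]]]'; python3 -c "
from h import *
print(tool()[1].round(3));need([.50,-.30,.32]);need([.615,-.022,.32])"
```

```text
time: 0.7
tool_pos: [0.23, -0.5812, 0.3216]
tool_rot: [0.006, -0.006, -0.707, 0.707]
contact_force: [-0.4, 0.6, -0.6]
gripper_width: 0.142
[[-1.     0.    -0.016]
 [ 0.016 -0.001 -1.   ]
 [-0.    -1.     0.001]]
t 0.7 tcp [ 0.23   -0.5812  0.3216] F [-0.39  0.6  -0.6 ] need cm (tool) [-26.55   0.15 -28.55]
t 0.7 tcp [ 0.23   -0.5812  0.3216] F [-0.39  0.6  -0.6 ] need cm (tool) [-37.6    0.14 -56.53]
```

```bash
python3 -m crank '[[[-1,-3,0,-3,0],[-1,-3,0,-4,0],[-1,-3,0,-4,0],[-1,-3,0,-4,0],[-1,-3,0,-4,0],[-1,-3,0,-4,0],[-1,-3,0,-4,0],[-1,-3,0,-4,0]]]'; python3 -m crank '[[[-1,-3,0,-4,0],[-1,-3,0,-4,0],[-1,-3,0,-4,0],[-1,-2,0,-4,0],[-1,-2,0,-4,0],[-1,0,0,-3,0],[-1,0,0,-2,0],[-1,0,0,0,0]]]'; python3 -c "
from h import *
print(tool()[1].round(3));need([.615,-.022,.26])"
```

```text
time: 1.7
tool_pos: [0.4757, -0.2737, 0.3197]
tool_rot: [-0.006, 0.005, 0.708, -0.707]
contact_force: [0.5, -1.0, -0.2]
gripper_width: -0.0
time: 2.7
tool_pos: [0.6094, -0.0269, 0.3205]
tool_rot: [0.006, -0.005, -0.707, 0.707]
contact_force: [-0.5, 0.5, 0.1]
gripper_width: -0.002
[[-1.    -0.001 -0.015]
 [ 0.015 -0.    -1.   ]
 [ 0.001 -1.     0.   ]]
t 2.7 tcp [ 0.6094 -0.0269  0.3205] F [-0.54  0.46  0.13] need cm (tool) [-0.56  6.05 -0.5 ]
```

```bash
python3 -m crank '[[[-1,-0.8,2,-0.5,0],[-1,0,3,0,0],[-1,0,0.6,0,0],[-1,0,0.6,0,0],[-1,0.2,0.6,0,0],[-1,0.4,0.6,0,0]]]'; python3 -c "
from h import *
need([.6,-.022,.22])
f=grab_frame('scene');cv2.imwrite('pics/s1.png',f['frame'][:,:,::-1])"
```

```text
time: 3.45
tool_pos: [0.6124, -0.0232, 0.2485]
tool_rot: [0.005, -0.007, -0.707, 0.707]
contact_force: [-0.5, -0.5, 1.3]
gripper_width: -0.004
t 3.45 tcp [ 0.6124 -0.0232  0.2485] F [-0.45 -0.52  1.35] need cm (tool) [ 1.25  2.85 -0.1 ]
```

View pics/s1.png

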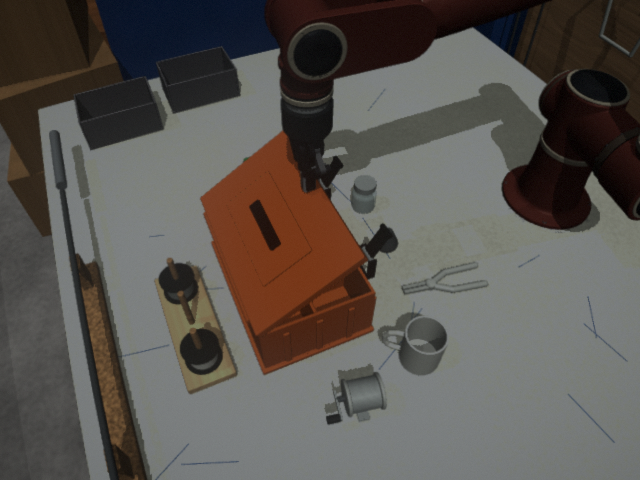

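The fingertips stand on the lid just behind its front edge, around (310,188), and nothing else is disturbed. I'll follow the arc down.

```bash
python3 -m crank '[[[-1,0.35,0.9,0,0],[-1,0.35,0.9,0,0],[-1,0.3,0.9,0,0],[-1,0.3,0.9,0,0],[-1,0.3,0.9,0,0],[-1,0.25,0.9,0,0],[-1,0.25,0.9,0,0],[-1,0.2,0.9,0,0]]]'; python3 -c "
from h import *
need([.582,-.022,.147])"
```

```text
time: 4.5
tool_pos: [0.5886, -0.0224, 0.1746]
tool_rot: [-0.006, 0.006, 0.707, -0.707]
contact_force: [-0.7, -0.5, 1.6]
gripper_width: 0.007
t 4.5 tcp [ 0.5886 -0.0224  0.1746] F [-0.67 -0.46  1.56] need cm (tool) [ 0.66  2.76 -0.03]
```

```bash
python3 -m crank '[[[-1,0.2,0.7,0,0],[-1,0.2,0.7,0,0],[-1,0.1,0.6,0,0],[-1,0.1,0.4,0,0],[-1,0,0.3,0,0],[-1,0,0.1,0,0]]]'; python3 -c "
from h import *
need([.582,-.022,.147])"
```

```text
time: 5.25
tool_pos: [0.5826, -0.0223, 0.148]
tool_rot: [0.007, -0.006, -0.707, 0.707]
contact_force: [-3.6, 0.7, 7.4]
gripper_width: 0.003
t 5.25 tcp [ 0.5826 -0.0223  0.148 ] F [-3.62  0.72  7.44] need cm (tool) [ 0.06  0.1  -0.03]
```

```bash
python3 -m crank '[[[-1,0,0.1,0,0],[-1,0,0,0,0],[-1,0,0,0,0]]]';python3 -m crank '[[[-1,0,-1,0,0],[-1,0,-4,0,0],[-1,0,-4,0,0],[-1,0,0,0,0]]]'; python3 -c "
from h import *
need([.47,.076,.23])
for n in('scene','top'):
  f=grab_frame(n);cv2.imwrite('pics/%s2.png'%n,cv2.convertScaleAbs(f['frame'][:,:,::-1],alpha=1.8))"
```

```text
time: 5.62
tool_pos: [0.5826, -0.0223, 0.148]
tool_rot: [0.007, -0.006, -0.707, 0.707]
contact_force: [-4.9, 0.0, 8.7]
gripper_width: 0.003
time: 6.12
tool_pos: [0.5852, -0.0226, 0.2413]
tool_rot: [0.003, -0.009, -0.707, 0.708]
contact_force: [0.4, 0.3, 0.2]
gripper_width: -0.004
t 6.125 tcp [ 0.5852 -0.0226  0.2413] F [0.43 0.3  0.19] need cm (tool) [11.7   1.03 -9.66]
```

View pics/scene2.png

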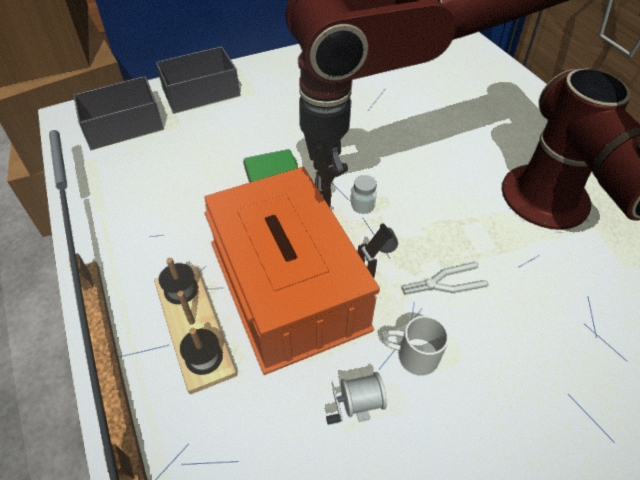

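View pics/top2.png

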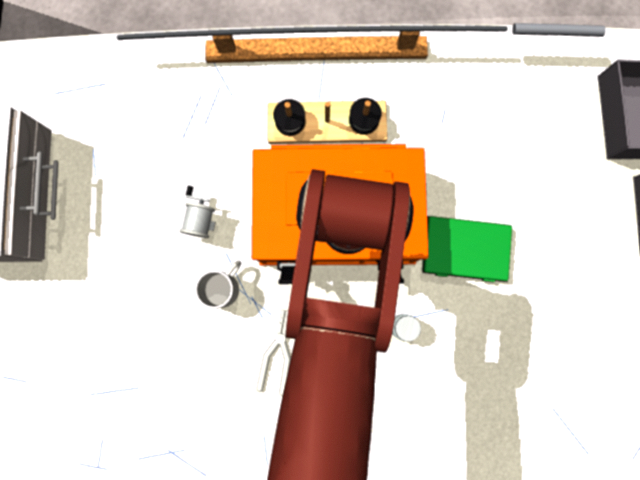

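The lid is shut flat, both latches are still open and the box has not moved. Next the left latch: back out between the latches, then sideways, then down in front of the flap.

```bash
python3 -m crank '[[[-1,4,0,0,0],[-1,4,0,0,0],[-1,4,0,-2,0],[-1,0,0,-4,0],[-1,0,0,-4,0],[-1,0,3,0,0],[-1,0,3,0,0],[-1,0,0,0,0]]]'; python3 -c "
from h import *
need([.50,.0755,.183])
for n in('scene','top'):
  f=grab_frame(n);cv2.imwrite('pics/%s3.png'%n,cv2.convertScaleAbs(f['frame'][:,:,::-1],alpha=1.8))"
```

```text
time: 7.22
tool_pos: [0.4616, 0.0799, 0.1717]
tool_rot: [0.009, -0.003, -0.707, 0.707]
contact_force: [-0.9, -0.3, 0.4]
gripper_width: 0.0
t 7.225 tcp [0.4616 0.0799 0.1717] F [-0.92 -0.33  0.44] need cm (tool) [-3.83 -1.16  0.38]
```

View pics/scene3.png

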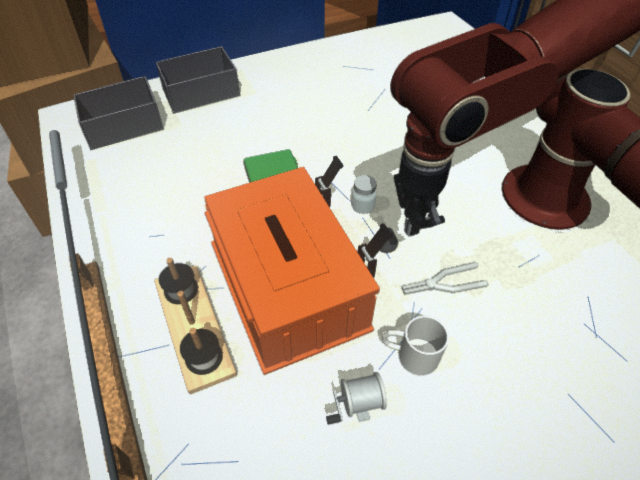

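```bash
python3 -m crank '[[[-1,0,-1.2,0.4,0],[-1,-1.5,0,0,0],[-1,-1.3,0,0,0],[-1,-1,0,0,0],[-1,-1,0,0,0],[-1,-1,0,0,0]]]'; python3 -c "
from h import *
need([.555,.0755,.183])"
```

```text
time: 8.07
tool_pos: [0.5232, 0.0748, 0.1883]
tool_rot: [-0.006, 0.006, 0.707, -0.707]
contact_force: [-2.0, 0.3, 2.1]
gripper_width: 0.002
t 8.075 tcp [0.5232 0.0748 0.1883] F [-1.98  0.33  2.05] need cm (tool) [-3.18  0.53 -0.12]
```

```bash
python3 -m crank '[[[-1,-1,0.2,0,0],[-1,-1,0.2,0,0],[-1,-1,0,0,0],[-1,-0.5,0,0,0],[-1,0,0,0,0]]]'; python3 -c "
from h import *
need([.555,.0755,.183])
for n in('scene','top'):
  f=grab_frame(n);cv2.imwrite('pics/%s4.png'%n,cv2.convertScaleAbs(f['frame'][:,:,::-1],alpha=1.8))"
```

```text
time: 8.7
tool_pos: [0.5579, 0.0741, 0.1843]
tool_rot: [0.006, -0.006, -0.707, 0.707]
contact_force: [-0.3, -0.3, 0.0]
gripper_width: 0.001
t 8.7 tcp [0.5579 0.0741 0.1843] F [-0.26 -0.28  0.01] need cm (tool) [ 0.3   0.13 -0.13]
```

View pics/scene4.png

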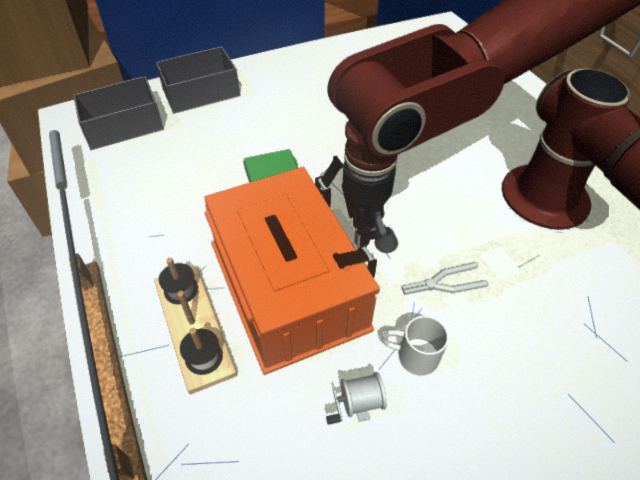

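The left flap lies folded over the lid, near (350,258). The same for the right one.

```bash
python3 -m crank '[[[-1,3,-1,0,0],[-1,3,0,0,0],[-1,3.5,0,0,0],[-1,0,0,5,0],[-1,0,0,5,0],[-1,0,0,5,0],[-1,0,1,4,0],[-1,0,0,0,0]]]'; python3 -c "
from h import *
need([.555,-.115,.183])"
```

```text
time: 9.8
tool_pos: [0.4584, -0.1159, 0.1837]
tool_rot: [-0.008, 0.007, 0.707, -0.707]
contact_force: [-0.1, -0.2, -0.1]
gripper_width: -0.001
t 9.8 tcp [ 0.4584 -0.1159  0.1837] F [-0.14 -0.2  -0.13] need cm (tool) [-9.65  0.06 -0.3 ]
```

```bash
python3 -m crank '[[[-1,-1.5,0,0,0],[-1,-1.3,0,0,0],[-1,-1,0,0,0],[-1,-1,0,0,0],[-1,-1,0,0,0],[-1,-1,0,0,0],[-1,-1,0,0,0],[-1,-1,0,0,0]]]';python3 -m crank '[[[-1,-0.9,0,0,0],[-1,0,0,0,0],[-1,0,0,0,0]]]'; python3 -c "
from h import *
need([.555,-.115,.183])"
python3 -m crank '[[[-1,3,-2,0,0],[-1,4,-2,0,0],[-1,5,-2,0,0],[-1,6,0,0,0],[-1,0,0,4,0],[-1,0,0,5,0],[-1,0,0,5,0],[-1,0,0,0,0]]]'; python3 -c "
from h import *
need([.555,-.115,.183])
for n in('scene','top'):
  f=grab_frame(n);cv2.imwrite('pics/%s5.png'%n,cv2.convertScaleAbs(f['frame'][:,:,::-1],alpha=1.8))"
```

```text
time: 10.8
tool_pos: [0.5479, -0.1157, 0.1839]
tool_rot: [-0.006, 0.006, 0.707, -0.707]
contact_force: [-0.4, 0.0, -0.0]
gripper_width: 0.001
time: 11.18
tool_pos: [0.5562, -0.1158, 0.1843]
tool_rot: [-0.006, 0.006, 0.707, -0.707]
contact_force: [0.6, -0.7, -0.1]
gripper_width: -0.002
t 11.175 tcp [ 0.5562 -0.1158  0.1843] F [ 0.57 -0.65 -0.09] need cm (tool) [ 0.12  0.13 -0.08]
time: 12.18
tool_pos: [0.373, -0.2549, 0.2443]
tool_rot: [0.008, -0.008, -0.707, 0.707]
contact_force: [0.1, 0.2, 0.6]
gripper_width: 0.001
t 12.175 tcp [ 0.373  -0.2549  0.2443] F [0.09 0.16 0.55] need cm (tool) [-17.89   6.12 -14.38]
```

View pics/scene5.png

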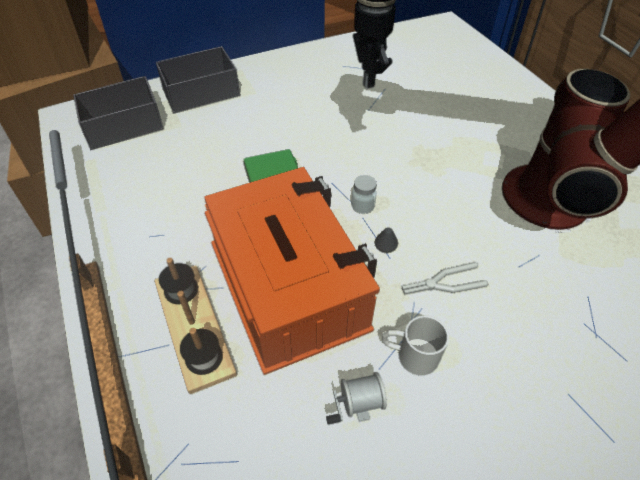

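View pics/top5.png

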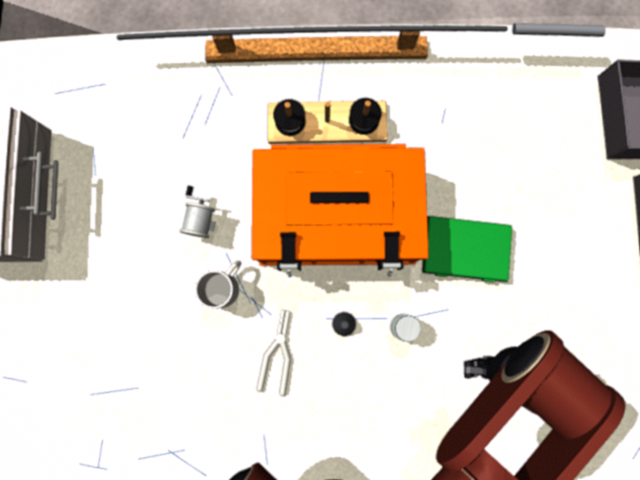

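Both flaps are folded over the lid: top view (289,248) and (391,247). As a check, I'll measure where their ends lie against the closed position (tip 57 mm behind the pivot, z 0.163).

```bash
python3 - <<'E'
from h import *
t=grab_frame("top");g=t["frame"].max(axis=2)
for n,c in(("L",289),("R",391)):
    m=(g[225:280,c-12:c+13]<45)
    r=np.where(m.sum(1)>=8)[0]+225; col=np.where(m[r[0]-225+2])[0]+c-12
    e=onz(t,(col.mean(),r[0]-.5),.167); print(n,r[0],r[-1],col.min(),col.max(),"end",e.round(4))
for a in(1.9,1.7):
    l=a-.55
    for n,p in(("L",(.5446,.0762)),("R",(.5412,-.1161))):
        x=p[0]+.063*np.sin(l); print(a,n,"expected far end",round(x,4),proj(t,(x,p[1],.15+.063*np.cos(l)+.004)).round(1))
a=cv2.imread('pics/top5.png')[225:285,240:440];cv2.imwrite('pics/tz5.png',cv2.resize(a,None,fx=4,fy=4,interpolation=cv2.INTER_CUBIC))
a=cv2.imread('pics/scene5.png')[160:280,280:400];cv2.imwrite('pics/sz5.png',cv2.resize(a,None,fx=4,fy=4,interpolation=cv2.INTER_CUBIC))
E
```

```text
L 233 263 281 295 end [0.6041 0.0739 0.167 ]
R 233 262 385 398 end [ 0.6007 -0.1149  0.167 ]
1.9 L expected far end 0.6061 [286.7 231.4]
1.9 R expected far end 0.6027 [392.2 231.4]
1.7 L expected far end 0.6021 [286.3 232.7]
1.7 R expected far end 0.5987 [393.1 232.7]
```

View pics/sz5.png

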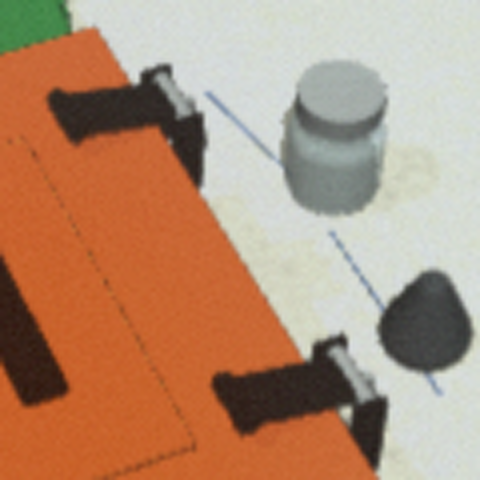

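```bash
python3 - <<'E'
from h import *
s=grab_frame("scene")
for a in(1.9,1.8,1.6,1.4):
    l=a-.55
    print(a,[proj(s,(p[0]+.058*np.sin(l),p[1],.152+.058*np.cos(l))).round(1) for p in((.5446,.0762),(.5412,-.1161))])
print("seen (338.3,260.8) (297.5,188.8)")
E
```

```text
1.9 [array([337.8, 260.1]), array([295.7, 187.2])]
1.8 [array([338.7, 257.8]), array([296.4, 184.9])]
1.6 [array([341.5, 253.1]), array([298.5, 180.2])]
1.4 [array([345.3, 248.3]), array([301.6, 175.5])]
seen (338.3,260.8) (297.5,188.8)
```

Seen rows match 1.9 rad for both latches. Handing in.

```bash
python3 -c "
from plant import *
print(job_done())"
```

```text
the job is handed in; nothing more can be done
None
```

I pushed the tackle box's lid shut, then flipped both latches over its edge with the shut fingertips, left one first. I handed the job in at about 12 s, with the arm clear of everything. The system gave no verdict.

- **Lid:** It stopped at z = 0.148 m, which is its shut height, under about 8 N of push. The picture after lifting off showed it flat with both latches still open.
- **Latches:** In the scene camera both tips sit within about 2 pixels of where fully closed (1.9 rad) puts them, and clearly off the positions for 1.6 rad or less. 1.8 rad is only 2 to 3 pixels away. The top view was too coarse to confirm the angle: each flap's far end measured 2 mm short, between the 1.9 and 1.7 rad positions.
- **Box and bystanders:** By eye, the box and the other objects look unmoved in the last pictures compared with the first ones; I did not measure this. The force readings at the end of each latch move stayed below 3 N.

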